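# Load the bench steriliser and start its timer

## Task

Load the small bench steriliser and start it: lift its lid off by the knob and set it down, knob up, centred on the round cork mat; then lower every squat white-capped sample jar that is standing on the bench into the pot so that each rests on its floor, standing or, if it has been knocked over, on its side, none on top of another; put the lid back so that it sits flat on the rim all round, and only then turn the timer's dial clockwise until it clicks over into its second position, and let go. Never drop the jars or the lid, and leave the dropper bottle and the little white cup standing where they are.

Things in the scene. Friction and masses are not known exactly. Their poses are not given: they have to be found in the camera images.
- steriliser: Fixed round stainless pot on a low blue foot: 190 mm outside diameter, 4 mm wall (182 mm inside), rim 85 mm above the bench, inner floor 18 mm above the bench. A 20 x 50 mm white lamp block, 22 mm high, sits at its foot on its -x side. Origin: centre of its underside; z up. It and the cork mat may stand left or right.
- steriliser_floor (a point): Centre of the pot's inner floor (z up).
- steriliser_rim (a point): Centre of the pot's mouth, level with the top of the rim (z up).
- lid: Loose round steel lid, about 350 g, 50 mm tall. From below: plug 168 mm across, 8 mm deep (7 mm play all round in the pot's mouth); disc 198 mm across, 6 mm thick, whose underside rests on the rim; stem 18 mm across, 12 mm high; black round knob 30 mm across, 24 mm high. Origin: centre of the plug's underside, 8 mm below the rim when seated; z up. Starts on the pot.
- lid_knob (a point): Centre of the lid's knob, on the lid's axis 38 mm above the lid's origin: the place to grip from above.
- mat: Fixed round cork mat, 240 mm across, 4 mm thick, where the lid is set aside. Origin: centre of its underside on the bench.
- timer: Fixed black timer box, 100 (x) x 110 (y) x 50 mm high, with the dial in the middle of its top. Origin: centre of its underside; z up.
- dial (a joint): Angle of the timer's dial in rad: starts at 0 to 0.2, grows clockwise seen from above, end stop at 1.35. Sprung click detent: from about 0.35 it must be turned against up to about 0.15 N m until past 0.75, whereupon it clicks over by itself and rests near or past 1.1; let go short of 0.75 it springs back to about 0.4. Otherwise it stays where it is left.
- dial_grip (a point): Place to grip, on the dial's axis 87 mm above the bench, 37 mm above the box top. The dial is a black disc 48 mm across with a raised upright bar 46 mm long and 14 mm wide; the bar spans heights 64 to 94 mm above the bench. This frame turns with the dial: x along the bar, y across it, z up.
- jar0: Squat amber glass sample jar with white screw cap and paper label: 40 mm across and 36 mm tall overall (glass body to 22 mm, above it the cap, 38 mm across), about 90 g, alike with the other sample jars. Origin: centre of its underside; z up along its axis. Stands on the bench at the start; may be absent. Rolls if knocked over.
- jar1: Squat amber glass sample jar with white screw cap and paper label: 40 mm across and 36 mm tall overall (glass body to 22 mm, above it the cap, 38 mm across), about 90 g, alike with the other sample jars. Origin: centre of its underside; z up along its axis. Stands on the bench at the start; may be absent. Rolls if knocked over.
- jar2: Squat amber glass sample jar with white screw cap and paper label: 40 mm across and 36 mm tall overall (glass body to 22 mm, above it the cap, 38 mm across), about 90 g, alike with the other sample jars. Origin: centre of its underside; z up along its axis. Stands on the bench at the start; may be absent. Rolls if knocked over.
- jar3: Squat amber glass sample jar with white screw cap and paper label: 40 mm across and 36 mm tall overall (glass body to 22 mm, above it the cap, 38 mm across), about 90 g, alike with the other sample jars. Origin: centre of its underside; z up along its axis. Stands on the bench at the start; may be absent. Rolls if knocked over.
- dropper: White plastic dropper bottle, 28 mm across, 38 mm to the shoulder, with a grey pointed nozzle to 70 mm, among the jars. Loose bystander: leave it standing where it is. Origin: centre of its underside, z up.
- beaker: Small open white ceramic cup, 42 mm across the mouth, 50 mm tall, among the jars. Loose bystander: leave it standing where it is. Origin: centre of its underside, z up.
There are look-alikes about, which are no part of the job. What is shaped like the jar0 but blue or turquoise is not meant.

How it is judged:
By the outcome, as a careful person would: the job done as asked, in the order asked, and still so for the second after the job is handed in, with the robot touching nothing.
Of jar0, jar1, jar2, jar3 only 2 to 4 are there at a start; the rules pass over those that are not, and their reading is None.
At some moment in a run one of jar0, jar1, jar2, jar3 may be knocked a few centimetres aside while the robot is not near it.
It also fails if it takes over 210 s, if anything falls off the work surface, if the arm or the gripper's body presses on something with over 40 N, if the wrist force passes 120 N, or if a joint passes its speed limit or range.

## Robot

A 6-joint arm with a two-finger parallel gripper is mounted at the origin on the work surface. World frame = base frame: x ahead of the robot, y to its left, z up, the work surface at z = 0. Lengths are in m, angles in rad, forces in N, time in s.
With the tool pointing down it reaches from about 0.375 to 0.975 m from the base axis. Payload 3.8 kg.
Tool frame: the origin (TCP) lies between the finger pads; the fingertips stand 8 mm ahead of it and the grasp point (between the pads) lies 11 mm behind it (tcp_to_tips is the distance from the TCP to the fingertips, in m); z points along the fingers, y is the line along which they close (so a half turn about z gives the same grasp; the last joint's range is limited). The gripper opens to 85 mm and grips with 20 to 120 N. Pads are 22 mm wide; open, the fingers measure 114 mm over their backs; the gripper's body (76 mm by 85 mm) begins 54 mm behind the grasp point. The pads swing forward as they close: fully open they stand 13 mm farther back than shut.
Start: joints at [1.141, 0.264, 1.604, -0, 1.274, -0.037], TCP at [0.258, 0.624, 0.239] pointing down, gripper open.
Joint ranges: [-2.63, 2.63], [-0.94, 2.18], [0.31, 2.57], [-1.31, 4.45], [0, 2.66], [-2.55, 2.55]. Speed limits (rad/s): [2.57, 2.57, 3.14, 3.14, 3.14, 3.14].

## Interface

Orientations are given as a rotation vector (axis times angle).
In Python, from workcell import * gives the robot as it stands.
- The arm moves only by the tool move_arm, never from a script. Its argument "series" is one flat list of numbers, 7 for each row, row after row: the finger opening in cm, from 0 to 8.54, then the shift along the tool's x, y, z in cm, then the turn, a rotation vector about the tool's x, y, z in degrees. A call has 1 to 5 rows; each row shifts and turns the commanded pose from where the row before left it, along the tool's axes as they then stand; what a row does not reach is not made up. A row lasts 1/8 s, in which the tool goes at most 62.5 mm and 10.7 degrees, less where a joint would pass 70% of its speed; a pose out of reach is approached as far as the arm can. A call is refused whole if a number of a shift passes 6.25 or a number of a turn 10.7, either way. A call with a gripper value outside its range is refused whole. The fingers move at their own pace and stop on an object; "grip_force" is the grip in N (left out, the last holds). Time passes only in rows, so rows that do not move let the fingers close. It gives the time, the measured TCP pose, the force, the opening and the grip force at its end, in the units of the state.
- read_state(): the state, without advancing time (a new reading comes with each control period).
- read_camera(name): name is "side" or "top" or "wrist"; returns the picture (480x640x3 uint8, red, green, blue); there is no depth.
- calibration(name): a dict with "camera_matrix" (3x3 intrinsics, pixels), "rvec" (rotation vector, rad) and "tvec" (3), from world to camera coordinates, as OpenCV has them. Camera axes: x right, y down, z forward; pixel columns grow to the right and rows downward; lengths in m; the calibration is good to about 2 mm. A picture is of the moment at which its call begins: read the wrist's pose just before it. calibration takes no time and is no camera call; for the wrist camera it gives the pose at the moment of the call.
- finish_job(): hands the job in; it is judged then, once.
The state is a dict: "time": time; "q": joint angles; "joint_vel": joint speeds; "joint_torque": joint torques, N m; "tool_pos": TCP position; "tcp_rot": TCP orientation; "wrist_force": force on the tool from outside, world axes, zero at the start; "torque": the same for the moment, N m; "width": opening from 0.0 (shut) to 1.0 (fully open); "grip_force": force on a finger pad.
Only numpy, scipy, OpenCV 4.12 (cv2) and the standard library are available. Lean on these libraries where they do the work, as an engineer would, in place of code of your own. Each camera call takes 0.05 s, during which the arm holds its last target. There are 200 camera calls.

## Working session

There is one attempt and no reset: what is moved stays moved. The work goes in short steps, Python scripts to look and compute and a tool call to move; the robot and the scene stay as the last step left them, time stands still between calls to the robot, and variables do not carry over. Pictures are saved under pics/ and viewed, at most 14 in all, crops included, and the job is handed in when it is done.

Besides the shell and the picture viewer there is one more tool, called after "Request:" by a JSON object that holds its "api" and its "payload". move_arm: Moves the arm, as the interface text tells. Its arguments: {"type":"object","properties":{"series":{"type":"array"},"grip_force":{"type":"number"}},"required":["series"]}

```bash
mkdir -p pics; python3 - <<'E'
from workcell import *
import cv2
for n in("top","side"):
    cv2.imwrite(f"pics/{n}0.png",read_camera(n)[:,:,::-1])
    c=calibration(n);print(n,c)
print(read_state())
E
```

```text
top {'camera_matrix': array([[576.69961882,   0.        , 306.83852406],
       [  0.        , 576.69961882, 237.3567378 ],
       [  0.        ,   0.        ,   1.        ]]), 'rvec': array([ 2.1584631 , -2.16988641,  0.07187566]), 'tvec': array([0.02009082, 0.55423113, 1.18074245])}
side {'camera_matrix': array([[565.50122345,   0.        , 318.04614871],
       [  0.        , 565.50122345, 242.07405851],
       [  0.        ,   0.        ,   1.        ]]), 'rvec': array([ 0.13381542, -2.88154628,  1.18204575]), 'tvec': array([0.54175973, 0.1017314 , 1.08691197])}
{'time': 0.1, 'q': array([ 1.14109459e+00,  2.64693522e-01,  1.60526218e+00,  1.87649663e-05,
        1.27369898e+00, -3.69050512e-02]), 'joint_vel': array([-7.64702845e-04, -3.06236072e-03, -2.50562902e-03,  5.11220307e-04,
       -2.41844239e-03,  4.75150978e-05]), 'joint_torque': array([-3.80089241e-04, -5.16705143e+01, -3.68590307e+01, -5.84842928e-05,
        6.22766238e-03,  1.29171698e-05]), 'tool_pos': array([0.25809839, 0.62299803, 0.23806256]), 'tcp_rot': array([-0.61295645, -3.08071001,  0.00314427]), 'wrist_force': array([0.27269931, 0.29844095, 0.07252238]), 'torque': array([0.01733994, 0.03020288, 0.00422699]), 'grip_force': 0.0, 'width': 1.0018912761432373}
```

View pics/top0.png

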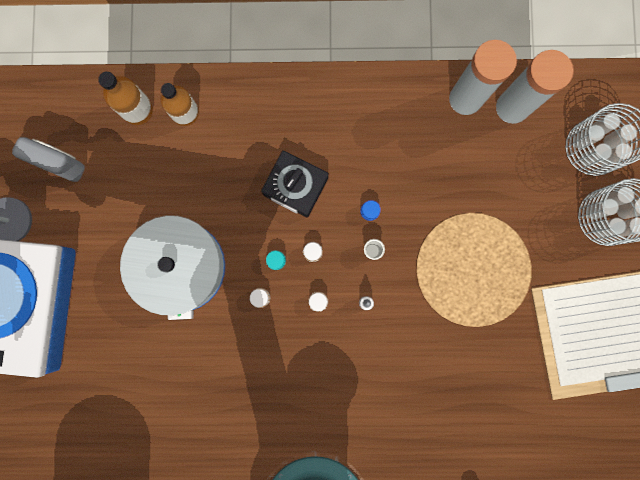

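View pics/side0.png

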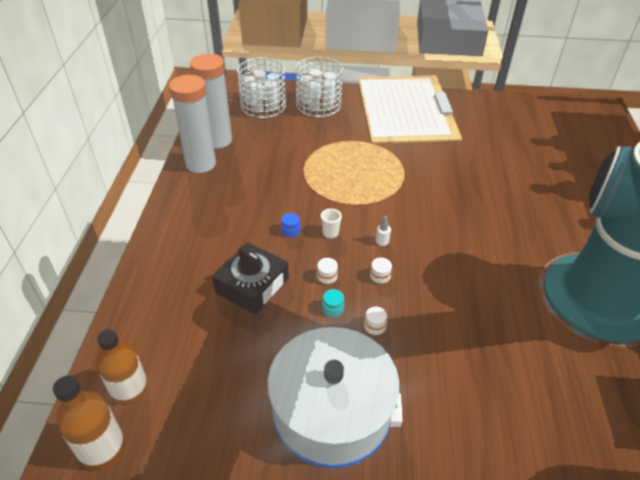

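The top view shows three white-capped candidates at (313,251), (318,301) and (260,297, shaded). The turquoise jar (276,260) and blue jar (371,210) are look-alikes. The cup is at (374,249), the dropper at (367,303), the lid knob at (166,264), the mat at (474,269) and the dial at (295,181). One crop will confirm these.

```bash
cat > h.py <<'E'
from workcell import *
import cv2,numpy as np
from scipy.spatial.transform import Rotation as R
def px2w(n,u,v,z,c=None):
    c=c or calibration(n);Rm=cv2.Rodrigues(c["rvec"])[0];t=c["tvec"]
    d=Rm.T@np.linalg.inv(c["camera_matrix"])@[u,v,1];o=-Rm.T@t
    return o+d*(z-o[2])/d[2]
def w2px(n,p):
    c=calibration(n);return cv2.projectPoints(np.array([p],float),c["rvec"],c["tvec"],c["camera_matrix"],None)[0].ravel()
def rel(target,yaw=None):
    """cm shift in tool axes to the world target; deg turn about tool z for tool y at world yaw (down tool)"""
    s=read_state();Rt=R.from_rotvec(s["tcp_rot"])
    d=Rt.inv().apply(np.array(target)-s["tool_pos"])*100
    y=Rt.as_matrix()[:,1];cur=np.degrees(np.arctan2(y[1],y[0]))
    tilt=np.degrees(np.arccos(-Rt.as_matrix()[2,2]))
    print("pos",s["tool_pos"].round(4),"yaw",cur.round(1),"tilt",tilt.round(2),"t",s["time"],"F",s["wrist_force"].round(1),"w",round(s["width"],3),"q6",s["q"][5].round(2))
    print("shift cm",d.round(2),"turn z deg", None if yaw is None else -(((yaw-cur+90)%180)-90))
E
python3 - <<'E'
from h import *
im=cv2.imread("pics/top0.png")
cv2.imwrite("pics/crop1.png",cv2.resize(im[140:330,115:400],None,fx=2.8,fy=2.8,interpolation=cv2.INTER_CUBIC))
c=read_camera
for nm,u,v,z in [("jar A",313,251,.036),("B",318,301,.036),("C",260,297,.036),("cup",374,249,.05),("drop",367,303,.07),("mat",474,269.5,.004),("knob",166,264,.127),("dial",295,181,.094),("pot lid disc",172,265,.091),("turq",276,260,.036),("blue",371,210,.036)]:
    print(nm,px2w("top",u,v,z).round(4))
E
```

```text
jar A [0.525  0.0043 0.036 ]
B [ 0.4222 -0.0054  0.036 ]
C [0.4308 0.1138 0.036 ]
cup [ 0.5274 -0.1202  0.05  ]
drop [ 0.4185 -0.1029  0.07  ]
mat [ 0.4861 -0.3337  0.004 ]
knob [0.4956 0.285  0.127 ]
dial [0.6608 0.0386 0.094 ]
pot lid disc [0.4952 0.2827 0.091 ]
turq [0.5068 0.0809 0.036 ]
blue [ 0.6095 -0.1165  0.036 ]
```

View pics/crop1.png

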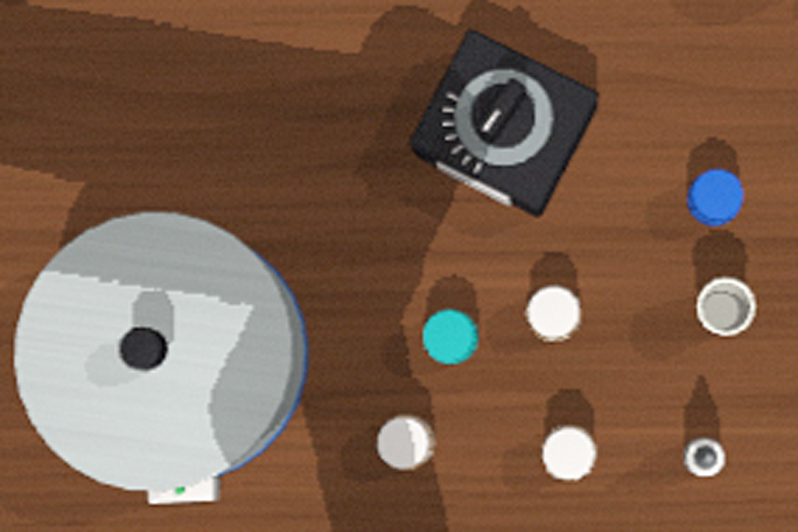

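The crop shows three plain white caps, at crop (554,313), (569,453) and (404,443); the last is half in shadow. The turquoise and blue look-alikes are clearly distinct, so all three white ones go in. First I square up the tool, then head for the knob.

Request:
{"api": "move_arm", "payload": {"series": [8.5, 0, 0, 0, 0, 0, -7.5, 8.5, 0, 0, 0, 0, 0, -7.5, 8.5, 0, 0, 0, 0, 0, -7.5, 8.5, -3, -4.2, 0, 0, 0, 0, 8.5, -3, -4.2, 0, 0, 0, 0]}}

```text
time: 0.72
tool_pos: [0.3184, 0.5387, 0.2384]
tcp_rot: [0.003, -3.141, 0.002]
wrist_force: [1.0, -0.4, 0.9]
width: 0.993
grip_force: 0.0
```

Request:
{"api": "move_arm", "payload": {"series": [8.5, -3, -4.2, 0, 0, 0, 0, 8.5, -3, -4.2, 0, 0, 0, 0, 8.5, -3, -4.2, 0, 0, 0, 0, 8.5, -3, -4.2, 0, 0, 0, 0, 8.5, -3, -4.2, 0, 0, 0, 0]}}

```text
time: 1.35
tool_pos: [0.4688, 0.3279, 0.2388]
tcp_rot: [-0.0, -3.141, 0.0]
wrist_force: [1.6, 0.8, -0.5]
width: 0.997
grip_force: 0.0
```

```bash
python3 - <<'E'
from h import *
rel([.4955,.2845,.20],90)
im=read_camera("wrist");cv2.imwrite("pics/w1.png",im[:,:,::-1])
print(w2px("wrist",[.4955,.2845,.127]),w2px("wrist",[.4955,.2845,.091]))
im=read_camera("top");cv2.imwrite("pics/top1.png",im[:,:,::-1])
E
```

```text
pos [0.4688 0.3279 0.2388] yaw 90.0 tilt 0.03 t 1.35 F [ 1.6  0.8 -0.5] w 0.997 q6 -1.0
shift cm [-2.67 -4.34  3.88] turn z deg -3.387118265152367e-05
[259.58987495 276.0570114 ] [266.54664117 259.48347293]
```

View pics/w1.png

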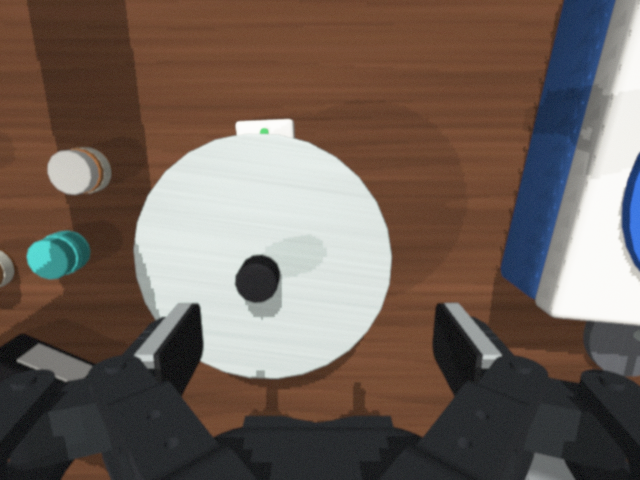

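The wrist view shows the knob at (258,276), within 2 px of my prediction. Now descend and grip.

Request:
{"api": "move_arm", "payload": {"series": [8.5, -2.65, -4.3, 1, 0, 0, 0, 8.5, 0, 0, 4, 0, 0, 0, 8.5, 0, 0, 4, 0, 0, 0, 8.5, 0, 0, 3, 0, 0, 0, 8.5, 0, 0, 1.2, 0, 0, 0]}}

```text
time: 2.08
tool_pos: [0.4928, 0.2861, 0.1046]
tcp_rot: [0.0, -3.137, 0.003]
wrist_force: [-0.7, 0.2, 1.1]
width: 0.995
grip_force: 0.0
```

Request:
{"api": "move_arm", "payload": {"series": [2.0, 0, 0, 0, 0, 0, 0, 2.0, 0, 0, 0, 0, 0, 0, 2.0, 0, 0, 0, 0, 0, 0, 2.0, 0, 0, 0, 0, 0, 0, 2.0, 0, 0, 0, 0, 0, 0], "grip_force": 60}}

```text
time: 2.7
tool_pos: [0.4961, 0.2872, 0.1092]
tcp_rot: [0.0, 3.139, 0.002]
wrist_force: [-0.8, -0.5, 6.4]
width: 0.332
grip_force: 59.7
```

```bash
python3 - <<'E'
from h import *
rel([.4955,.2845,.106],90)
cv2.imwrite("pics/side1.png",read_camera("side")[:,:,::-1]);rel([.4955,.2845,.106],90)
E
```

```text
pos [0.4961 0.2872 0.1092] yaw 90.0 tilt 0.19 t 2.7 F [-0.8 -0.5  6.4] w 0.332 q6 -1.09
shift cm [ 0.06 -0.27  0.32] turn z deg -0.0022412932481898906
pos [0.4961 0.2872 0.1092] yaw 90.0 tilt 0.19 t 2.75 F [-0.3 -0.8  5.9] w 0.332 q6 -1.09
shift cm [ 0.06 -0.27  0.32] turn z deg -0.0012280070558432499
```

Request:
{"api": "move_arm", "payload": {"series": [2.0, 0, 0, -0.5, 0, 0, 0, 2.0, 0, 0, -0.5, 0, 0, 0, 2.0, 0, 0, -1, 0, 0, 0, 2.0, 0, 0, 0, 0, 0, 0], "grip_force": 80}}

```text
time: 3.25
tool_pos: [0.4955, 0.287, 0.1284]
tcp_rot: [0.0, 3.14, 0.002]
wrist_force: [1.1, 0.3, -2.8]
width: 0.325
grip_force: 79.0
```

```bash
python3 - <<'E'
from h import *
im=read_camera("side");cv2.imwrite("pics/side2.png",cv2.resize(im[250:470,180:480,::-1],None,fx=2.6,fy=2.6));rel([.4955,.2845,.106],90)
E
```

```text
pos [0.4952 0.2868 0.1279] yaw 90.0 tilt 0.06 t 3.3 F [-0.2  0.2 -3.9] w 0.324 q6 -1.09
shift cm [-0.03 -0.23  2.19] turn z deg -0.007332862157170439
```

View pics/side2.png

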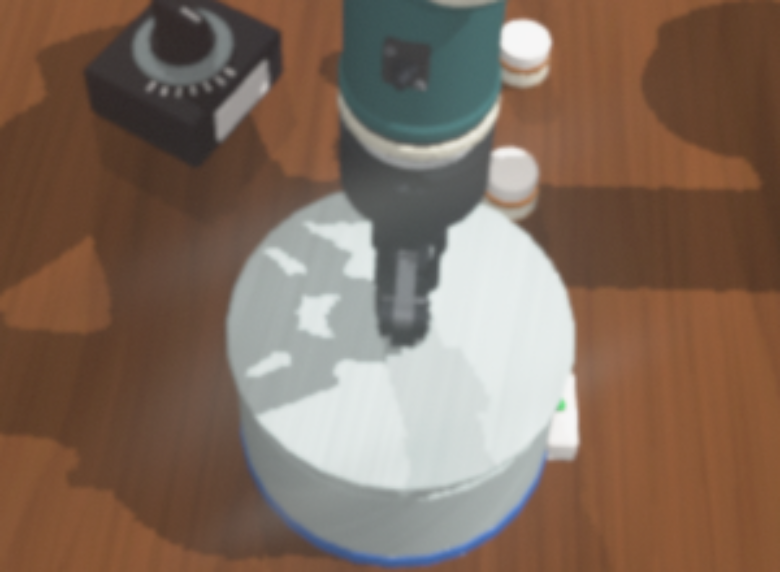

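The lid is off and held level, with a 3.9 N load. Next, raise it and carry it over to the mat.

Request:
{"api": "move_arm", "payload": {"series": [2.0, 0, 0, -2, 0, 0, 0, 2.0, 0, 0, -3, 0, 0, 0, 2.0, 0, 0, -3, 0, 0, 0, 2.0, 0, -1, -1, 0, 0, 0, 2.0, 0, -2.5, 0, 0, 0, 0]}}

```text
time: 3.92
tool_pos: [0.4955, 0.2517, 0.2189]
tcp_rot: [-0.002, 3.139, 0.002]
wrist_force: [-0.0, -0.5, -3.7]
width: 0.323
grip_force: 79.3
```

Request:
{"api": "move_arm", "payload": {"series": [2.0, 0, -4, 0, 0, 0, 0, 2.0, 0, -4, 0, 0, 0, 0, 2.0, 0, -4, 0, 0, 0, 0, 2.0, 0, -4, 0, 0, 0, 0, 2.0, 0, -4, 0, 0, 0, 0]}}

```text
time: 4.55
tool_pos: [0.4939, 0.0497, 0.2168]
tcp_rot: [-0.0, -3.141, 0.001]
wrist_force: [0.0, -0.3, -3.0]
width: 0.327
grip_force: 79.3
```

Request:
{"api": "move_arm", "payload": {"series": [2.0, 0, -4, 0, 0, 0, 0, 2.0, 0, -4, 0, 0, 0, 0, 2.0, 0, -4, 0, 0, 0, 0, 2.0, 0, -4, 0, 0, 0, 0, 2.0, 0, -4, 0, 0, 0, 0]}}

```text
time: 5.18
tool_pos: [0.4937, -0.15, 0.2168]
tcp_rot: [-0.001, -3.141, -0.0]
wrist_force: [0.3, -0.6, -2.7]
width: 0.323
grip_force: 79.3
```

Request:
{"api": "move_arm", "payload": {"series": [2.0, 0.5, -4, 0, 0, 0, 0, 2.0, 0.5, -4, 0, 0, 0, 0, 2.0, 0, -4, 0, 0, 0, 0, 2.0, 0, -4, 0, 0, 0, 0, 2.0, 0, -2, 0, 0, 0, 0]}}

```text
time: 5.8
tool_pos: [0.4836, -0.3303, 0.2167]
tcp_rot: [-0.003, -3.14, -0.001]
wrist_force: [0.5, 0.8, -3.3]
width: 0.321
grip_force: 79.5
```

```bash
python3 - <<'E'
from h import *
im=read_camera("top");cv2.imwrite("pics/top2.png",im[:,:,::-1]);rel([.4861,-.3337,.035],90)
E
```

```text
pos [ 0.4838 -0.332   0.2168] yaw 89.9 tilt 0.11 t 5.85 F [ 1.5 -2.5 -2.5] w 0.322 q6 -2.21
shift cm [-0.24 -0.14 18.18] turn z deg -0.12914074250736007
```

View pics/top2.png

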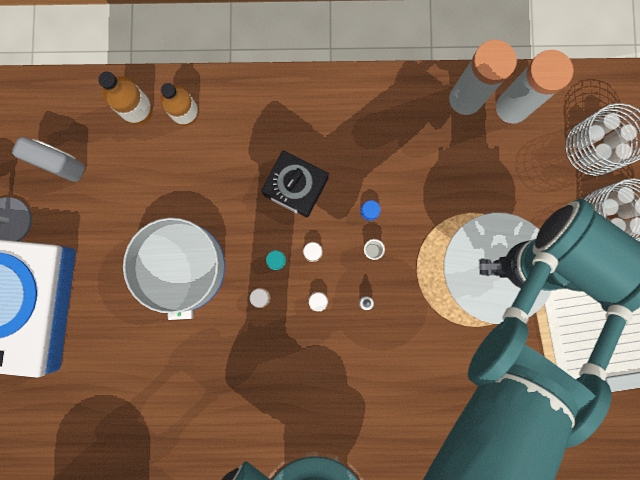

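Pot is open and empty, with its rim at about (173,265). All three jars are still at (313,251), (318,301) and (260,298). The lid is above the mat, so I lower it.

Request:
{"api": "move_arm", "payload": {"series": [2.0, -0.25, -0.15, 3, 0, 0, 0, 2.0, 0, 0, 4, 0, 0, 0, 2.0, 0, 0, 4, 0, 0, 0, 2.0, 0, 0, 3.5, 0, 0, 0, 2.0, 0, 0, 2, 0, 0, 0]}}

```text
time: 6.48
tool_pos: [0.4858, -0.3281, 0.0499]
tcp_rot: [0.001, -3.138, -0.004]
wrist_force: [0.2, 0.8, -4.0]
width: 0.326
grip_force: 79.6
```

Request:
{"api": "move_arm", "payload": {"series": [2.0, 0, 0, 0.5, 0, 0, 0, 2.0, 0, 0, 0.4, 0, 0, 0, 2.0, 0, 0, 0.3, 0, 0, 0, 2.0, 0, 0, 0, 0, 0, 0]}}

```text
time: 6.98
tool_pos: [0.4878, -0.3303, 0.0411]
tcp_rot: [0.0, 3.14, -0.001]
wrist_force: [0.0, 0.0, -3.3]
width: 0.326
grip_force: 79.6
```

```bash
python3 - <<'E'
from h import *
rel([.4861,-.3337,.036],90)
E
```

```text
pos [ 0.4878 -0.3303  0.0411] yaw 90.0 tilt 0.08 t 6.975 F [ 0.   0.  -3.3] w 0.326 q6 -2.21
shift cm [ 0.17 -0.34  0.51] turn z deg -0.0077473888659795875
```

Request:
{"api": "move_arm", "payload": {"series": [2.0, 0.15, -0.3, 0.2, 0, 0, 0, 2.0, 0, 0, 0.2, 0, 0, 0, 2.0, 0, 0, 0, 0, 0, 0]}}

```text
time: 7.35
tool_pos: [0.4859, -0.3332, 0.0364]
tcp_rot: [0.0, 3.141, -0.001]
wrist_force: [-0.3, -0.3, -1.9]
width: 0.323
grip_force: 79.9
```

Request:
{"api": "move_arm", "payload": {"series": [2.0, 0, 0, 0.1, 0, 0, 0, 2.0, 0, 0, 0, 0, 0, 0]}}

```text
time: 7.6
tool_pos: [0.4859, -0.3332, 0.0364]
tcp_rot: [0.0, 3.141, -0.001]
wrist_force: [-3.2, 0.6, 4.8]
width: 0.325
grip_force: 80.6
```

Contact made, with the load now upward. Release and rise.

Request:
{"api": "move_arm", "payload": {"series": [4.5, 0, 0, 0, 0, 0, 0, 6, 0, 0, 0, 0, 0, 0, 6, 0, 0, 0, 0, 0, 0, 6, 0, 0, -2, 0, 0, 0, 6, 0, 0, -4, 0, 0, 0]}}

```text
time: 8.22
tool_pos: [0.4845, -0.3319, 0.0949]
tcp_rot: [-0.0, -3.138, -0.004]
wrist_force: [0.6, -0.3, -0.2]
width: 0.702
grip_force: 0.0
```

Request:
{"api": "move_arm", "payload": {"series": [6, 0, 2, -5, 0, 0, 0, 6, 0, 6, 0, 0, 0, 0, 6, 0, 6, 0, 0, 0, 0, 6, 0, 6, 0, 0, 0, 0, 6, 0, 4, 0, 0, 0, 0]}}

```text
time: 8.85
tool_pos: [0.4859, -0.0907, 0.147]
tcp_rot: [-0.002, 3.139, -0.0]
wrist_force: [0.8, 0.7, -0.4]
width: 0.705
grip_force: 0.0
```

```bash
python3 - <<'E'
from h import *
im=read_camera("top");cv2.imwrite("pics/top3.png",im[140:380,110:540,::-1]);
im2=cv2.resize(im[140:380,220:540,::-1],None,fx=2.4,fy=2.4,interpolation=cv2.INTER_CUBIC);cv2.imwrite("pics/top3.png",im2)
rel([.4222,-.0054,.12],90)
E
```

```text
pos [ 0.4855 -0.0873  0.1467] yaw 90.1 tilt 0.2 t 8.9 F [-0.6  2.6 -0.1] w 0.702 q6 -1.81
shift cm [6.32 8.19 2.69] turn z deg 0.10196179323628485
```

View pics/top3.png

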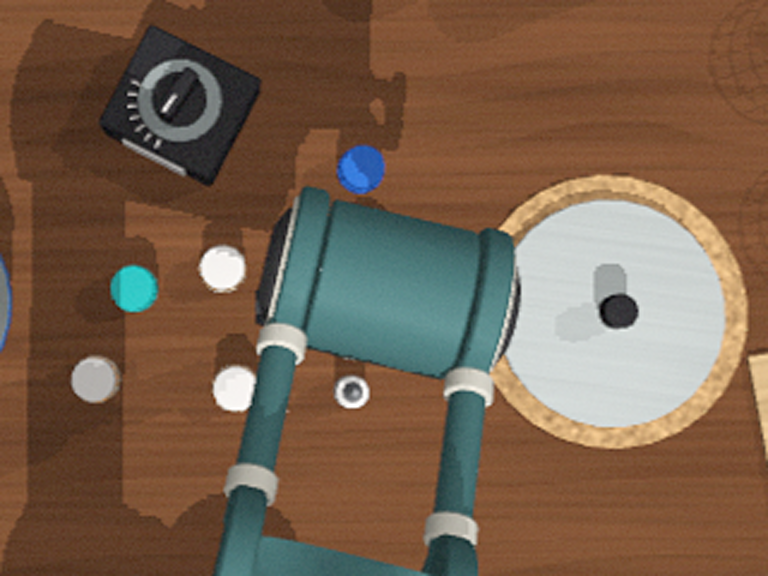

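The lid sits centred on the mat: its disc is at crop (612,313), the mat at (612,311), and the knob at crop (619,311). The jars haven't moved. Jar B is next.

Request:
{"api": "move_arm", "payload": {"series": [6, 3.2, 4.1, 0, 0, 0, 0, 6, 3.2, 4.1, 0, 0, 0, 0, 6, 0, 0, 3, 0, 0, 0, 6, 0, 0, 3, 0, 0, 0, 6, 0, 0, 0, 0, 0, 0]}}

```text
time: 9.52
tool_pos: [0.42, -0.0107, 0.0844]
tcp_rot: [0.0, -3.138, -0.0]
wrist_force: [0.1, -0.5, 0.2]
width: 0.705
grip_force: 0.0
```

```bash
python3 - <<'E'
from h import *
rel([.4215,-.0055,.014],90)
c=calibration("wrist");im=read_camera("wrist");cv2.imwrite("pics/w2.png",im[:,:,::-1])
print(w2px("wrist",[.4215,-.0055,.036]),[px2w("top",u,v,.036).round(4) for u,v in((318.1,302),(312.7,252),(259.5,298))],px2w("top",477.9,269.6,.054))
E
```

```text
pos [ 0.42   -0.0107  0.0844] yaw 90.0 tilt 0.21 t 9.525 F [ 0.1 -0.5  0.2] w 0.705 q6 -1.66
shift cm [-0.18  0.52  7.04] turn z deg 0.01610668620388367
[326.54821459 276.1127555 ] [array([ 0.4201, -0.0056,  0.036 ]), array([0.5229, 0.0049, 0.036 ]), array([0.4287, 0.1148, 0.036 ])] [ 0.48426047 -0.32824566  0.054     ]
```

View pics/w2.png

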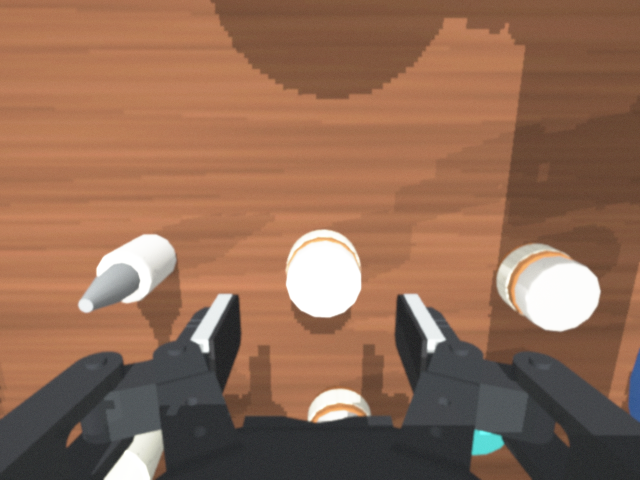

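Wrist view: jar B's cap is at (324,280), about 2 mm off my prediction, and the dropper at (135,270) is clear of the fingers. Descend and grip.

Request:
{"api": "move_arm", "payload": {"series": [6, -0.25, 0.4, 2, 0, 0, 0, 6, 0, 0, 2.5, 0, 0, 0, 6, 0, 0, 1.5, 0, 0, 0, 6, 0, 0, 0.8, 0, 0, 0, 6, 0, 0, 0.2, 0, 0, 0]}}

```text
time: 10.2
tool_pos: [0.4247, -0.0071, 0.0155]
tcp_rot: [0.0, 3.141, -0.0]
wrist_force: [-0.8, 0.1, 0.3]
width: 0.704
grip_force: 0.0
```

Request:
{"api": "move_arm", "payload": {"series": [3, 0, 0, 0, 0, 0, 0, 3, 0, 0, 0, 0, 0, 0, 3, 0, 0, 0, 0, 0, 0, 3, 0, 0, 0, 0, 0, 0], "grip_force": 35}}

```text
time: 10.7
tool_pos: [0.4251, -0.007, 0.0161]
tcp_rot: [-0.0, 3.14, -0.0]
wrist_force: [-1.3, -0.9, 5.4]
width: 0.452
grip_force: 35.4
```

Request:
{"api": "move_arm", "payload": {"series": [3, 0, 0, -1, 0, 0, 0, 3, 0, 0, -3, 0, 0, 0, 3, 0, 0, -4, 0, 0, 0, 3, 0, 1, -4, 0, 0, 0, 3, 0, 3, 0, 0, 0, 0]}}

```text
time: 11.32
tool_pos: [0.4275, 0.0329, 0.1397]
tcp_rot: [0.004, 3.133, -0.0]
wrist_force: [0.6, 0.6, -1.2]
width: 0.447
grip_force: 35.4
```

Request:
{"api": "move_arm", "payload": {"series": [3, 0, 5, 0, 0, 0, 0, 3, 0, 5, 0, 0, 0, 0, 3, 0, 5, 0, 0, 0, 0, 3, 0, 5, 0, 0, 0, 0, 3, 0, 4, 0, 0, 0, 0]}}

```text
time: 11.95
tool_pos: [0.4239, 0.275, 0.1356]
tcp_rot: [-0.002, 3.141, 0.0]
wrist_force: [0.1, -0.8, -1.6]
width: 0.452
grip_force: 35.4
```

```bash
python3 - <<'E'
from h import *
im=cv2.imread("pics/top2.png")
print(px2w("top",173,265,.085))
cv2.imwrite("pics/w3.png",read_camera("wrist")[:,:,::-1])
t=read_camera("top")[:,:,::-1]
a=cv2.resize(im[200:330,110:240],None,fx=3,fy=3,interpolation=cv2.INTER_CUBIC)
b=cv2.resize(t[200:330,220:350],None,fx=3,fy=3,interpolation=cv2.INTER_CUBIC)
cv2.imwrite("pics/cmp1.png",np.hstack([a,b]))
rel([.4405,.284,.13],90)
E
```

```text
[0.49541292 0.28229743 0.085     ]
pos [0.4243 0.2765 0.1359] yaw 90.2 tilt 0.12 t 12.05 F [ 0.2 -1.1 -1. ] w 0.447 q6 -1.05
shift cm [-1.62  0.74  0.59] turn z deg 0.2009216871866215
```

View pics/cmp1.png

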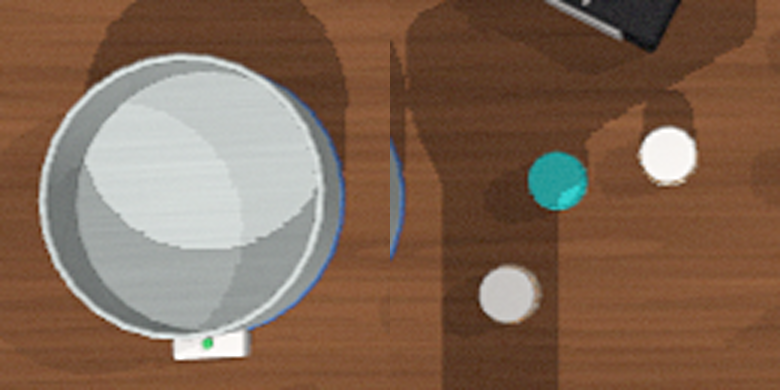

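The pot rim centre in the left panel is at (182,196), which is pixel (170.7,265.5), or world (.4945,.2865). Jars A and C are unmoved. I lower jar B into the -x slot.

Request:
{"api": "move_arm", "payload": {"series": [3, -1.5, 1, 0, 0, 0, 0, 3, 0, 0, 3, 0, 0, 0, 3, 0, 0, 3, 0, 0, 0, 3, 0, 0, 2, 0, 0, 0, 3, 0, 0, 1, 0, 0, 0]}}

```text
time: 12.68
tool_pos: [0.4394, 0.2818, 0.044]
tcp_rot: [-0.003, -3.14, 0.002]
wrist_force: [-0.2, -0.0, 0.2]
width: 0.449
grip_force: 35.5
```

Request:
{"api": "move_arm", "payload": {"series": [3, 0, 0, 0.5, 0, 0, 0, 3, 0, 0, 0.2, 0, 0, 0, 3, 0, 0, 0, 0, 0, 0]}}

```text
time: 13.05
tool_pos: [0.4399, 0.2833, 0.0389]
tcp_rot: [0.0, 3.141, 0.001]
wrist_force: [-0.1, 0.1, -1.4]
width: 0.45
grip_force: 35.5
```

Request:
{"api": "move_arm", "payload": {"series": [3, 0, 0, 0.2, 0, 0, 0, 3, 0, 0, 0.2, 0, 0, 0, 3, 0, 0, 0, 0, 0, 0]}}

```text
time: 13.42
tool_pos: [0.4398, 0.2834, 0.0345]
tcp_rot: [-0.0, 3.141, 0.001]
wrist_force: [1.8, 0.7, -1.2]
width: 0.449
grip_force: 35.7
```

Request:
{"api": "move_arm", "payload": {"series": [3, 0, 0, 0.15, 0, 0, 0, 3, 0, 0, 0, 0, 0, 0]}}

```text
time: 13.68
tool_pos: [0.4399, 0.2835, 0.0341]
tcp_rot: [-0.0, 3.141, 0.001]
wrist_force: [-0.5, 0.1, 6.8]
width: 0.451
grip_force: 36.5
```

Jar B is on the floor. Release, rise, and go to jar A.

Request:
{"api": "move_arm", "payload": {"series": [5.5, 0, 0, 0, 0, 0, 0, 5.5, 0, 0, 0, 0, 0, 0, 5.5, 0, 0, -3, 0, 0, 0, 5.5, 0, 0, -5, 0, 0, 0, 5.5, 0, -1, -2, 0, 0, 0]}}

```text
time: 14.3
tool_pos: [0.4408, 0.2742, 0.1359]
tcp_rot: [-0.001, 3.138, 0.004]
wrist_force: [0.1, 0.1, -0.7]
width: 0.644
grip_force: 0.0
```

Request:
{"api": "move_arm", "payload": {"series": [6, -1.7, -5.4, 0, 0, 0, 0, 6, -1.7, -5.4, 0, 0, 0, 0, 6, -1.7, -5.4, 0, 0, 0, 0, 6, -1.7, -5.4, 0, 0, 0, 0, 6, -1.6, -5.2, 0, 0, 0, 0]}}

```text
time: 14.92
tool_pos: [0.5232, 0.0033, 0.1327]
tcp_rot: [-0.001, -3.141, -0.0]
wrist_force: [0.5, 1.9, 0.2]
width: 0.703
grip_force: 0.0
```

Request:
{"api": "move_arm", "payload": {"series": [6, 0, 0, 3, 0, 0, 0, 6, 0, 0, 2, 0, 0, 0, 6, 0, 0, 0, 0, 0, 0]}}

```text
time: 15.3
tool_pos: [0.521, 0.0049, 0.0807]
tcp_rot: [-0.001, -3.136, -0.0]
wrist_force: [-1.1, 0.2, 0.4]
width: 0.702
grip_force: 0.0
```

```bash
python3 - <<'E'
from h import *
rel([.5230,.0048,.014],90)
print(w2px("wrist",[.523,.0048,.036]))
cv2.imwrite("pics/w4.png",read_camera("wrist")[:,:,::-1])
t=read_camera("top")[:,:,::-1];cv2.imwrite("pics/top4.png",t)
E
```

```text
pos [0.521  0.0049 0.0807] yaw 90.0 tilt 0.3 t 15.3 F [-1.1  0.2  0.4] w 0.702 q6 -1.61
shift cm [-0.23 -0.01  6.67] turn z deg -0.04165214471082379
[315.49757673 283.73491468]
```

View pics/w4.png

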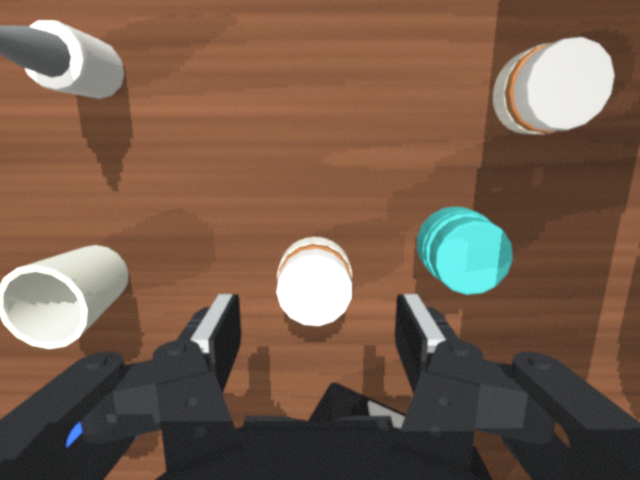

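Jar A's cap is at (315,289). The turquoise jar at (465,250) and the cup at (60,295) are both clear. Descend and grip.

Request:
{"api": "move_arm", "payload": {"series": [6, -0.25, 0, 2, 0, 0, 0, 6, 0, 0, 2.5, 0, 0, 0, 6, 0, 0, 1.2, 0, 0, 0, 6, 0, 0, 0.7, 0, 0, 0, 6, 0, 0, 0.2, 0, 0, 0]}}

```text
time: 16.02
tool_pos: [0.5262, 0.0051, 0.0171]
tcp_rot: [-0.0, 3.141, -0.0]
wrist_force: [-1.0, 0.1, 0.6]
width: 0.7
grip_force: 0.0
```

Request:
{"api": "move_arm", "payload": {"series": [3, 0, 0, 0, 0, 0, 0, 3, 0, 0, 0, 0, 0, 0, 3, 0, 0, 0, 0, 0, 0, 3, 0, 0, 0, 0, 0, 0], "grip_force": 35}}

```text
time: 16.52
tool_pos: [0.5267, 0.005, 0.0177]
tcp_rot: [0.0, 3.14, -0.0]
wrist_force: [-0.3, -0.7, 6.0]
width: 0.451
grip_force: 35.7
```

Request:
{"api": "move_arm", "payload": {"series": [3, 0, 0, -1, 0, 0, 0, 3, 0, 0, -3, 0, 0, 0, 3, 0, 0, -4, 0, 0, 0, 3, 0, 0, -4, 0, 0, 0, 3, 0, 2, -0.5, 0, 0, 0]}}

```text
time: 17.15
tool_pos: [0.5283, 0.0244, 0.1459]
tcp_rot: [0.003, 3.135, -0.001]
wrist_force: [-0.2, -0.2, -1.4]
width: 0.446
grip_force: 35.4
```

Request:
{"api": "move_arm", "payload": {"series": [3, -0.5, 5, 0, 0, 0, 0, 3, -0.5, 5, 0, 0, 0, 0, 3, -0.5, 5, 0, 0, 0, 0, 3, -0.5, 5, 0, 0, 0, 0, 3, -0.4, 5, 0, 0, 0, 0]}}

```text
time: 17.77
tool_pos: [0.5494, 0.2765, 0.1417]
tcp_rot: [-0.0, -3.141, 0.001]
wrist_force: [1.0, -0.1, -1.1]
width: 0.448
grip_force: 35.4
```

```bash
python3 - <<'E'
from h import *
t=read_camera("top")[:,:,::-1];cv2.imwrite("pics/top5.png",t)
rel([.5495,.285,.0345],90)
E
```

```text
pos [0.5499 0.2826 0.1421] yaw 90.1 tilt 0.3 t 17.825 F [ 1.9  4.  -0.8] w 0.448 q6 -1.14
shift cm [ 0.05  0.19 10.76] turn z deg 0.093189306476404
```

Request:
{"api": "move_arm", "payload": {"series": [3, 0, 0, 2, 0, 0, 0, 3, 0, 0, 3, 0, 0, 0, 3, 0, 0, 2.5, 0, 0, 0, 3, 0, 0, 1.5, 0, 0, 0, 3, 0, 0, 0.6, 0, 0, 0]}}

```text
time: 18.45
tool_pos: [0.5487, 0.2735, 0.044]
tcp_rot: [-0.002, -3.139, 0.002]
wrist_force: [-0.0, 0.2, -0.6]
width: 0.449
grip_force: 35.5
```

Request:
{"api": "move_arm", "payload": {"series": [3, 0, 0, 0.2, 0, 0, 0, 3, 0, 0, 0.2, 0, 0, 0, 3, 0, 0, 0, 0, 0, 0]}}

```text
time: 18.82
tool_pos: [0.5504, 0.2753, 0.0426]
tcp_rot: [0.0, 3.14, 0.001]
wrist_force: [1.1, -0.1, -1.2]
width: 0.45
grip_force: 35.5
```

Request:
{"api": "move_arm", "payload": {"series": [3, 0, 0, 0.15, 0, 0, 0, 3, 0, 0, 0, 0, 0, 0]}}

```text
time: 19.08
tool_pos: [0.5499, 0.2751, 0.0404]
tcp_rot: [-0.0, 3.141, 0.0]
wrist_force: [0.1, -0.3, -1.4]
width: 0.446
grip_force: 35.5
```

Request:
{"api": "move_arm", "payload": {"series": [3, 0, 0.8, 0, 0, 0, 0, 3, 0, 0, 0.2, 0, 0, 0, 3, 0, 0, 0.15, 0, 0, 0, 3, 0, 0, 0, 0, 0, 0]}}

```text
time: 19.58
tool_pos: [0.5495, 0.2829, 0.0364]
tcp_rot: [-0.0, -3.141, 0.001]
wrist_force: [-0.3, -0.5, -1.1]
width: 0.449
grip_force: 35.5
```

Request:
{"api": "move_arm", "payload": {"series": [3, 0, 0, 0.1, 0, 0, 0, 3, 0, 0, 0, 0, 0, 0]}}

```text
time: 19.82
tool_pos: [0.5499, 0.283, 0.0358]
tcp_rot: [0.0, 3.142, 0.0]
wrist_force: [-0.3, 0.2, -1.1]
width: 0.446
grip_force: 35.6
```

Request:
{"api": "move_arm", "payload": {"series": [3, 0, 0, 0.1, 0, 0, 0, 3, 0, 0, 0, 0, 0, 0]}}

```text
time: 20.08
tool_pos: [0.5499, 0.283, 0.0357]
tcp_rot: [-0.0, -3.142, 0.0]
wrist_force: [-2.4, -0.7, 5.9]
width: 0.449
grip_force: 36.2
```

Jar A is down. Release it, rise, and go to jar C at about (.431,.1145).

Request:
{"api": "move_arm", "payload": {"series": [5.5, 0, 0, 0, 0, 0, 0, 5.5, 0, 0, 0, 0, 0, 0, 5.5, 0, 0, -3, 0, 0, 0, 5.5, 0, 0, -5, 0, 0, 0, 5.5, 0, -1, -2, 0, 0, 0]}}

```text
time: 20.7
tool_pos: [0.5519, 0.2742, 0.1382]
tcp_rot: [-0.001, 3.136, 0.004]
wrist_force: [-0.1, 0.5, -0.6]
width: 0.645
grip_force: 0.0
```

Request:
{"api": "move_arm", "payload": {"series": [6, 3, -4, 0, 0, 0, 0, 6, 3, -4, 0, 0, 0, 0, 6, 3, -4, 0, 0, 0, 0, 6, 2.8, -4, 0, 0, 0, 0, 6, 0, 0, 0, 0, 0, 0]}}

```text
time: 21.32
tool_pos: [0.4287, 0.1106, 0.1333]
tcp_rot: [-0.005, -3.139, 0.002]
wrist_force: [0.6, 0.2, -0.5]
width: 0.699
grip_force: 0.0
```

```bash
python3 - <<'E'
from h import *
rel([.431,.1145,.0155],90)
print(w2px("wrist",[.431,.1145,.036]))
cv2.imwrite("pics/w5.png",read_camera("wrist")[:,:,::-1])
E
```

```text
pos [0.4287 0.1106 0.1333] yaw 89.8 tilt 0.19 t 21.325 F [ 0.6  0.2 -0.5] w 0.699 q6 -1.37
shift cm [-0.26  0.4  11.78] turn z deg -0.1648112848960892
[322.31423113 253.12114353]
```

View pics/w5.png

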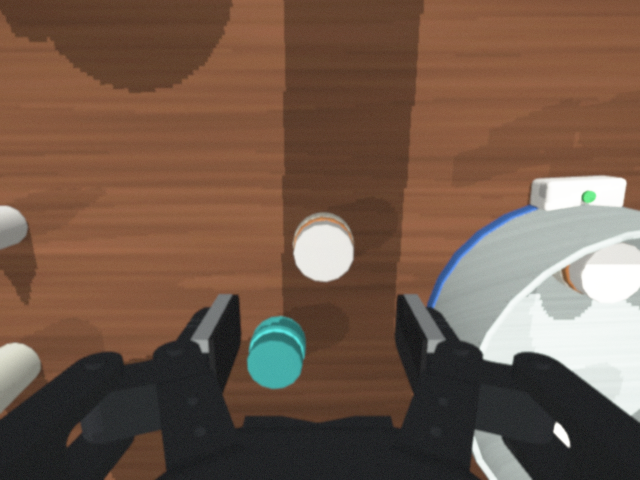

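Jar C's cap is at (323,251), as predicted, and the turquoise jar at (277,352) stays clear. Jar B is visible standing in the pot.

Request:
{"api": "move_arm", "payload": {"series": [6, -0.05, 0.4, 3, 0, 0, 0, 6, 0, 0, 3, 0, 0, 0, 6, 0, 0, 3, 0, 0, 0, 6, 0, 0, 1.5, 0, 0, 0, 6, 0, 0, 0.8, 0, 0, 0]}}

```text
time: 22.0
tool_pos: [0.4325, 0.1174, 0.021]
tcp_rot: [0.001, -3.141, 0.0]
wrist_force: [0.4, 0.7, 0.4]
width: 0.702
grip_force: 0.0
```

Request:
{"api": "move_arm", "payload": {"series": [6, 0, 0, 0.3, 0, 0, 0, 6, 0, 0, 0, 0, 0, 0]}}

```text
time: 22.25
tool_pos: [0.433, 0.1173, 0.0194]
tcp_rot: [0.0, 3.14, 0.0]
wrist_force: [0.6, 0.5, 0.5]
width: 0.703
grip_force: 0.0
```

Request:
{"api": "move_arm", "payload": {"series": [6, 0.25, -0.25, 0.3, 0, 0, 0, 6, 0, 0, 0, 0, 0, 0, 3, 0, 0, 0, 0, 0, 0, 3, 0, 0, 0, 0, 0, 0, 3, 0, 0, 0, 0, 0, 0]}}

```text
time: 22.88
tool_pos: [0.4301, 0.1146, 0.0163]
tcp_rot: [0.0, 3.141, -0.0]
wrist_force: [-2.4, -0.9, 4.7]
width: 0.45
grip_force: 35.0
```

Request:
{"api": "move_arm", "payload": {"series": [3, 0, 0, 0, 0, 0, 0, 3, 0, 0, -1, 0, 0, 0, 3, 0, 0, -3, 0, 0, 0, 3, 0, 0, -4, 0, 0, 0, 3, 0, 0, -4.5, 0, 0, 0]}}

```text
time: 23.5
tool_pos: [0.429, 0.1145, 0.1416]
tcp_rot: [-0.0, -3.14, 0.0]
wrist_force: [0.4, 0.4, -1.1]
width: 0.451
grip_force: 35.4
```

Request:
{"api": "move_arm", "payload": {"series": [3, -1.6, 4.2, 0, 0, 0, 0, 3, -1.6, 4.2, 0, 0, 0, 0, 3, -1.6, 4.2, 0, 0, 0, 0, 3, -1.4, 4.2, 0, 0, 0, 0, 3, 0, 0, 0, 0, 0, 0]}}

```text
time: 24.12
tool_pos: [0.4927, 0.2853, 0.1411]
tcp_rot: [-0.004, 3.141, 0.002]
wrist_force: [-0.5, -1.0, -0.3]
width: 0.452
grip_force: 35.6
```

```bash
python3 - <<'E'
from h import *
rel([.4945,.2845,.036],90)
cv2.imwrite("pics/w6.png",read_camera("wrist")[:,:,::-1])
E
```

```text
pos [0.4927 0.2853 0.1411] yaw 90.2 tilt 0.09 t 24.125 F [-0.5 -1.  -0.3] w 0.452 q6 -1.09
shift cm [-0.17 -0.09 10.51] turn z deg 0.15465570958191677
```

View pics/w6.png

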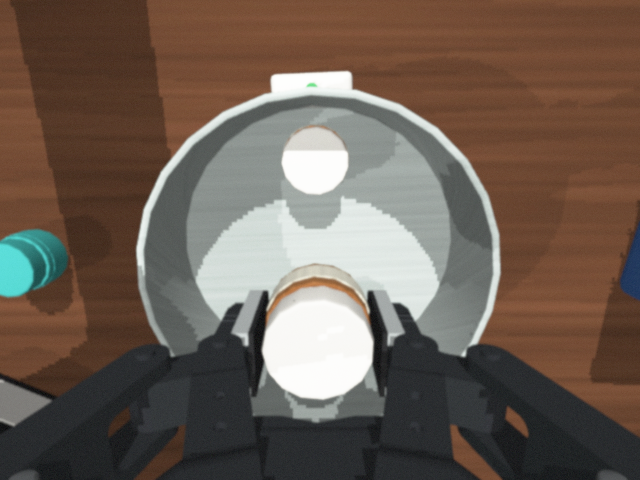

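Pot spans x 138–498, centred at 318; jar C is centred at 317 and jar B stands upright at (315,160). Lower C.

Request:
{"api": "move_arm", "payload": {"series": [3, -0.1, 0, 3, 0, 0, 0, 3, 0, 0, 3, 0, 0, 0, 3, 0, 0, 2.5, 0, 0, 0, 3, 0, 0, 1, 0, 0, 0, 3, 0, 0, 0.4, 0, 0, 0]}}

```text
time: 24.8
tool_pos: [0.4925, 0.2818, 0.0416]
tcp_rot: [-0.001, -3.141, 0.001]
wrist_force: [1.2, 0.4, -0.6]
width: 0.452
grip_force: 35.6
```

Request:
{"api": "move_arm", "payload": {"series": [3, 0, 0, 0.2, 0, 0, 0, 3, 0, 0, 0, 0, 0, 0]}}

```text
time: 25.05
tool_pos: [0.4935, 0.2828, 0.0407]
tcp_rot: [0.0, 3.14, 0.001]
wrist_force: [0.1, 0.8, -0.3]
width: 0.45
grip_force: 35.6
```

Request:
{"api": "move_arm", "payload": {"series": [3, 0, 0, 0.25, 0, 0, 0, 3, 0, 0, 0.15, 0, 0, 0, 3, 0, 0, 0.1, 0, 0, 0, 3, 0, 0, 0, 0, 0, 0]}}

```text
time: 25.55
tool_pos: [0.4927, 0.2825, 0.0346]
tcp_rot: [-0.0, -3.141, 0.0]
wrist_force: [-0.9, -0.3, -0.2]
width: 0.447
grip_force: 35.6
```

Request:
{"api": "move_arm", "payload": {"series": [3, 0, 0, 0.1, 0, 0, 0, 3, 0, 0, 0, 0, 0, 0]}}

```text
time: 25.8
tool_pos: [0.4929, 0.2826, 0.0344]
tcp_rot: [0.0, 3.142, 0.0]
wrist_force: [-1.8, -0.9, 4.3]
width: 0.445
grip_force: 36.1
```

Jar C is on the floor. Release, rise, and move clear toward the mat.

Request:
{"api": "move_arm", "payload": {"series": [5.5, 0, 0, 0, 0, 0, 0, 5.5, 0, 0, 0, 0, 0, 0, 5.5, 0, 0, -3, 0, 0, 0, 5.5, 0, 0, -5, 0, 0, 0, 5.5, 0, -1, -3, 0, 0, 0]}}

```text
time: 26.42
tool_pos: [0.494, 0.2735, 0.1463]
tcp_rot: [-0.001, 3.139, 0.003]
wrist_force: [0.6, 0.2, 0.4]
width: 0.643
grip_force: 0.0
```

Request:
{"api": "move_arm", "payload": {"series": [6, 0, -5, 0, 0, 0, 0, 6, 0, -6, 0, 0, 0, 0, 6, 0, -6, 0, 0, 0, 0, 6, 0, -6, 0, 0, 0, 0, 6, 0, -6, 0, 0, 0, 0]}}

```text
time: 27.05
tool_pos: [0.4927, -0.0192, 0.1439]
tcp_rot: [-0.0, 3.141, -0.0]
wrist_force: [1.3, -0.3, 0.3]
width: 0.706
grip_force: 0.0
```

Request:
{"api": "move_arm", "payload": {"series": [6, 0.5, -6, 0, 0, 0, 0, 6, 0, -6, 0, 0, 0, 0, 6, 0, -6, 0, 0, 0, 0, 6, 0, -6, 0, 0, 0, 0, 6, 0, -6, 0, 0, 0, 0]}}

```text
time: 27.68
tool_pos: [0.4875, -0.3195, 0.1438]
tcp_rot: [0.001, 3.141, -0.0]
wrist_force: [0.3, 0.7, 0.5]
width: 0.703
grip_force: 0.0
```

```bash
python3 - <<'E'
from h import *
rel([.4859,-.3332,.0364],90)
t=read_camera("top")[:,:,::-1];cv2.imwrite("pics/top6.png",cv2.resize(t[130:340,110:390],None,fx=2.8,fy=2.8,interpolation=cv2.INTER_CUBIC))
E
```

```text
pos [ 0.4875 -0.3195  0.1438] yaw 90.0 tilt 0.03 t 27.675 F [0.3 0.7 0.5] w 0.703 q6 -2.19
shift cm [ 0.17 -1.37 10.74] turn z deg -0.026528591840218496
```

View pics/top6.png

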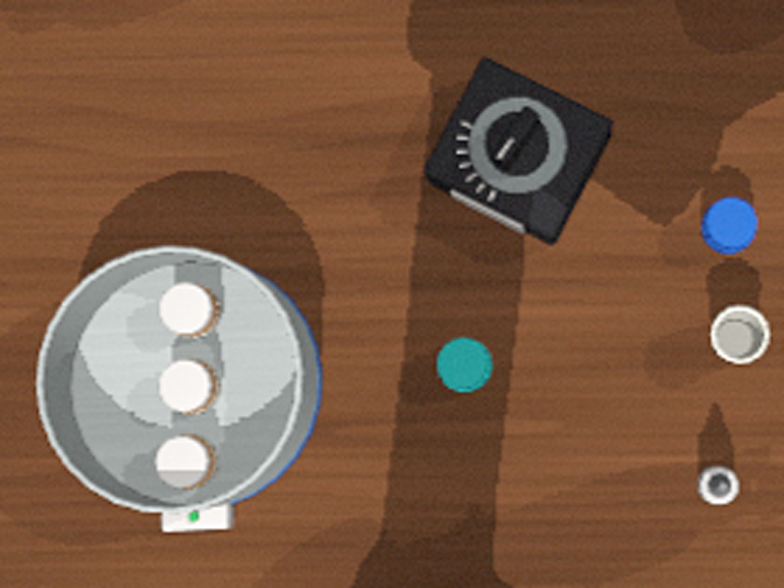

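All three jars stand separately in the pot, at crop (187,308), (187,385) and (183,461). The cup and dropper are untouched. Next I fetch the lid.

Request:
{"api": "move_arm", "payload": {"series": [6, 0.1, -1.2, 2, 0, 0, 0, 6, 0, 0, 3, 0, 0, 0, 6, 0, 0, 3, 0, 0, 0, 6, 0, 0, 1.5, 0, 0, 0, 6, 0, 0, 0.8, 0, 0, 0]}}

```text
time: 28.35
tool_pos: [0.4862, -0.3281, 0.0392]
tcp_rot: [0.001, -3.14, -0.002]
wrist_force: [0.2, -1.1, 0.3]
width: 0.703
grip_force: 0.0
```

Request:
{"api": "move_arm", "payload": {"series": [6, 0, 0, 0.2, 0, 0, 0, 6, 0, 0, 0, 0, 0, 0]}}

```text
time: 28.6
tool_pos: [0.4875, -0.3297, 0.0397]
tcp_rot: [-0.0, 3.14, -0.001]
wrist_force: [0.5, -0.2, 0.1]
width: 0.703
grip_force: 0.0
```

```bash
python3 - <<'E'
from h import *
rel([.4859,-.3332,.0364],90)
E
```

```text
pos [ 0.4875 -0.3297  0.0397] yaw 90.0 tilt 0.09 t 28.6 F [ 0.5 -0.2  0.1] w 0.703 q6 -2.21
shift cm [ 0.16 -0.35  0.33] turn z deg 0.009680734651098533
```

Request:
{"api": "move_arm", "payload": {"series": [6, 0.15, -0.35, 0.2, 0, 0, 0, 2, 0, 0, 0, 0, 0, 0, 2, 0, 0, 0, 0, 0, 0, 2, 0, 0, 0, 0, 0, 0, 2, 0, 0, 0, 0, 0, 0], "grip_force": 80}}

```text
time: 29.22
tool_pos: [0.4855, -0.3334, 0.0375]
tcp_rot: [0.0, 3.141, -0.001]
wrist_force: [-1.4, 0.5, 5.1]
width: 0.322
grip_force: 79.0
```

Request:
{"api": "move_arm", "payload": {"series": [2, 0, 0, 0, 0, 0, 0, 2, 0, 0, -0.7, 0, 0, 0, 2, 0, 0, -1.5, 0, 0, 0, 2, 0, 0, -3, 0, 0, 0, 2, 0, 0, -4, 0, 0, 0]}}

```text
time: 29.85
tool_pos: [0.4842, -0.332, 0.1287]
tcp_rot: [-0.0, -3.139, -0.003]
wrist_force: [0.6, 0.4, -3.9]
width: 0.323
grip_force: 79.1
```

Request:
{"api": "move_arm", "payload": {"series": [2, 0, 0, -4, 0, 0, 0, 2, 0, 0, -4, 0, 0, 0, 2, 0, 1.5, 0, 0, 0, 0, 2, 0, 3, 0, 0, 0, 0, 2, 0, 4, 0, 0, 0, 0]}}

```text
time: 30.48
tool_pos: [0.4839, -0.2461, 0.2067]
tcp_rot: [-0.002, -3.139, -0.003]
wrist_force: [0.5, -0.2, -3.2]
width: 0.327
grip_force: 79.3
```

Request:
{"api": "move_arm", "payload": {"series": [2, 0, 4, 0, 0, 0, 0, 2, 0, 4, 0, 0, 0, 0, 2, 0, 4, 0, 0, 0, 0, 2, 0, 4, 0, 0, 0, 0, 2, 0, 4, 0, 0, 0, 0]}}

```text
time: 31.1
tool_pos: [0.4833, -0.0457, 0.2066]
tcp_rot: [0.0, -3.138, -0.002]
wrist_force: [0.6, 0.0, -3.4]
width: 0.323
grip_force: 79.3
```

Request:
{"api": "move_arm", "payload": {"series": [2, 0, 4, 0, 0, 0, 0, 2, 0, 4, 0, 0, 0, 0, 2, 0, 4, 0, 0, 0, 0, 2, 0, 4, 0, 0, 0, 0, 2, 0, 4, 0, 0, 0, 0]}}

```text
time: 31.72
tool_pos: [0.483, 0.1536, 0.2065]
tcp_rot: [0.001, -3.138, 0.001]
wrist_force: [0.7, -0.3, -2.6]
width: 0.323
grip_force: 79.3
```

Request:
{"api": "move_arm", "payload": {"series": [2, 0, 4, 0, 0, 0, 0, 2, -0.5, 4, 0, 0, 0, 0, 2, -0.3, 3, 0, 0, 0, 0, 2, 0, 2, 0, 0, 0, 0, 2, 0, 0, 0, 0, 0, 0]}}

```text
time: 32.35
tool_pos: [0.492, 0.2829, 0.2074]
tcp_rot: [0.003, -3.139, 0.002]
wrist_force: [0.9, -0.9, -3.3]
width: 0.325
grip_force: 79.4
```

```bash
python3 - <<'E'
from h import *
rel([.4955,.2855,.1092],90)
E
```

```text
pos [0.492  0.2829 0.2074] yaw 90.1 tilt 0.14 t 32.35 F [ 0.9 -0.9 -3.3] w 0.325 q6 -1.09
shift cm [-0.37  0.27  9.82] turn z deg 0.11443544246272097
```

Request:
{"api": "move_arm", "payload": {"series": [2, -0.2, 0.2, 2, 0, 0, 0, 2, 0, 0, 3, 0, 0, 0, 2, 0, 0, 2, 0, 0, 0, 2, 0, 0, 0.5, 0, 0, 0, 2, 0, 0, 0, 0, 0, 0]}}

```text
time: 32.98
tool_pos: [0.4954, 0.2837, 0.1335]
tcp_rot: [-0.001, -3.141, 0.0]
wrist_force: [0.5, 0.3, -3.0]
width: 0.322
grip_force: 79.4
```

```bash
python3 - <<'E'
from h import *
rel([.4955,.286,.1105],90)
t=read_camera("side")[:,:,::-1];cv2.imwrite("pics/side3.png",cv2.resize(t[250:470,180:480],None,fx=2.6,fy=2.6))
E
```

```text
pos [0.4954 0.2837 0.1335] yaw 90.0 tilt 0.03 t 32.975 F [ 0.5  0.3 -3. ] w 0.322 q6 -1.09
shift cm [-0.01  0.23  2.3 ] turn z deg -0.033051130242711224
```

Request:
{"api": "move_arm", "payload": {"series": [2, 0, 0.2, 0.8, 0, 0, 0, 2, 0, 0, 0.6, 0, 0, 0, 2, 0, 0, 0.3, 0, 0, 0, 2, 0, 0, 0.2, 0, 0, 0, 2, 0, 0, 0, 0, 0, 0]}}

```text
time: 33.65
tool_pos: [0.4952, 0.286, 0.1146]
tcp_rot: [-0.0, -3.141, 0.0]
wrist_force: [0.1, -0.6, -2.5]
width: 0.328
grip_force: 79.4
```

Request:
{"api": "move_arm", "payload": {"series": [2, 0, 0, 0.3, 0, 0, 0, 2, 0, 0, 0.15, 0, 0, 0, 2, 0, 0, 0, 0, 0, 0]}}

```text
time: 34.02
tool_pos: [0.4954, 0.2861, 0.1105]
tcp_rot: [0.0, 3.142, -0.0]
wrist_force: [-1.1, -0.8, -1.7]
width: 0.321
grip_force: 79.9
```

Request:
{"api": "move_arm", "payload": {"series": [2, 0, 0, 0.12, 0, 0, 0, 2, 0, 0, 0, 0, 0, 0]}}

```text
time: 34.28
tool_pos: [0.4954, 0.2861, 0.1105]
tcp_rot: [0.0, 3.141, 0.0]
wrist_force: [-3.1, -1.9, 6.0]
width: 0.324
grip_force: 80.5
```

Lid seated at the expected height (TCP .1105). Release and head for the dial.

Request:
{"api": "move_arm", "payload": {"series": [4.5, 0, 0, 0, 0, 0, 0, 6, 0, 0, 0, 0, 0, 0, 6, 0, 0, -2, 0, 0, 0, 6, 0, 0, -4, 0, 0, 0, 6, 0, -1, -4, 0, 0, 0]}}

```text
time: 34.9
tool_pos: [0.4956, 0.2765, 0.2114]
tcp_rot: [-0.001, 3.141, 0.001]
wrist_force: [0.1, -0.5, -0.1]
width: 0.7
grip_force: 0.0
```

Request:
{"api": "move_arm", "payload": {"series": [6, -3.4, -5, 0, 0, 0, 0, 6, -3.4, -5, 0, 0, 0, 0, 6, -3.4, -5, 0, 0, 0, 0, 6, -3.4, -5, 0, 0, 0, 0, 6, -2.8, -4, 0, 0, 0, 0]}}

```text
time: 35.52
tool_pos: [0.661, 0.0338, 0.211]
tcp_rot: [0.002, 3.139, -0.0]
wrist_force: [-0.0, -0.3, 0.8]
width: 0.703
grip_force: 0.0
```

```bash
python3 - <<'E'
from h import *
w=read_camera("wrist")[:,:,::-1]
t=read_camera("side")[:,:,::-1]
rel([.6608,.0386,.15],90)
print(w2px("wrist",[.6608,.0386,.094]),w2px("wrist",[.6608,.0386,.05]))
a=cv2.resize(w,(520,390));b=cv2.resize(t[310:470,240:420],(280,249))
b=np.vstack([b,np.zeros((141,280,3),np.uint8)])
cv2.imwrite("pics/wd.png",w);cv2.imwrite("pics/dial.png",np.hstack([a,b]))
E
```

```text
pos [0.6623 0.0315 0.2107] yaw 89.7 tilt 0.22 t 35.625 F [ 0.3  0.5 -0.1] w 0.702 q6 -1.55
shift cm [0.18 0.72 6.07] turn z deg -0.267438491530541
[326.97377767 238.17001215] [325.67698169 223.53965345]
```

View pics/dial.png

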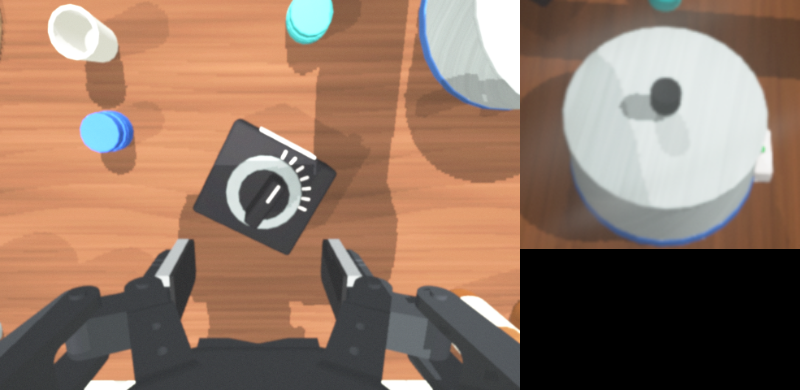

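Side crop: the lid sits flat all round. Wrist view: the dial's bar runs from about (252,222) to (285,180) in the shrunk picture, with its white mark at (273,194). My picture budget is used up, so I measure the axis and bar angle with code.

```bash
python3 - <<'E'
from h import *
rel([.6608,.0386,.15],53)
def ana(n,im,x0,x1,y0,y1,zr):
    g=im[y0:y1,x0:x1].astype(int);m=g.mean(2);sat=g.max(2)-g.min(2)
    ring=((m>85)&(m<200)&(sat<45)).astype(np.uint8)
    k,l,st,ce=cv2.connectedComponentsWithStats(ring)
    i=1+st[1:,4].argmax();c=max(cv2.findContours((l==i).astype(np.uint8),0,cv2.CHAIN_APPROX_NONE)[0],key=len)
    e=cv2.fitEllipse(cv2.convexHull(c));u,v=e[0][0]+x0,e[0][1]+y0
    print(n,"ring",(u,v),e[1],px2w(n,u,v,zr).round(4))
    wh=((m>(210 if n=="wrist" else 150))).astype(np.uint8)
    Y,X=np.mgrid[y0:y1,x0:x1]
    s=(wh>0)&(np.hypot(X-u,Y-v)<0.3*min(e[1]))
    P=np.c_[X[s],Y[s]].astype(np.float32);c=P.mean(0);d=np.linalg.svd(P-c,full_matrices=False)[2][0]*6
    a,b=px2w(n,*(c-d),.094),px2w(n,*(c+d),.094);w=b-a
    print(len(P),"mark",c,px2w(n,*c,.094).round(4),"angle",np.degrees(np.arctan2(w[1],w[0])))
ana("wrist",cv2.imread("pics/wd.png"),270,385,180,290,.052)
ana("top",cv2.imread("pics/top0.png"),270,320,157,207,.052)
E
```

```text
pos [0.6623 0.0315 0.2107] yaw 89.7 tilt 0.22 t 35.625 F [ 0.3  0.5 -0.1] w 0.702 q6 -1.55
shift cm [0.18 0.72 6.07] turn z deg 36.73256150846946
wrist ring (326.07473373413086, 221.29212188720703) (116.94126892089844, 126.37934875488281) [0.6586 0.0389 0.052 ]
1025 mark [319.5356  207.41171] [0.64   0.0337 0.094 ] angle 97.43330505450211
top ring (292.17531394958496, 182.29346084594727) (35.17705535888672, 40.22414016723633) [0.6662 0.0463 0.052 ]
14 mark [289.85715 182.85715] [0.6572 0.0489 0.094 ] angle 144.77613806980784
```

```bash
python3 - <<'E'
from h import *
im=cv2.imread("pics/wd.png")
print(px2w("wrist",324.9,235.1,.052),px2w("top",295.4,181.8,.052),px2w("wrist",324.9,235.1,.064),px2w("top",295.4,181.8,.064))
g=im.astype(int);m=g.mean(2).astype(int)
for y in range(184,290,3): print(y," ".join("%3d"%v for v in m[y,268:388:4]))
E
```

```text
[0.66954256 0.0379668  0.052     ] [0.66713886 0.03965905 0.052     ] [0.66643887 0.03775224 0.064     ] [0.66487874 0.03914297 0.064     ]
184 166 100  99  98  98  99  97  99  95 102 101  98  98 101  98  98 100  97  96  93 103 187  93 102 251 255 255 215 156 153
187 156  89  95  96  99  99  97  98 100  97  99  97  97  97  99  97  97  94  95  95 200 255  95  92  90 173 255 255 251 151
190 127  94  93  95  97 100  98  99  98 100 101 101 104 123 116 105 106  90  90  98 255 230  98  97  93  92 110 254 255 254
193  94  94  97  98  98  99  99  98  95  99 140 209 249 253 253 253 252 230 133 106 255 102  95 129 231  94  94  93 223 255
196  90  97  96 100  96  99  98  99 101 202 252 253 253 253 253 253 253 253 251 211 215  89  92 255 253  93  93  90  86 127
199  93  94  98  97  94  97  95 108 184 228 228 227 227 228 229 227 228 229 229 225 198 101 222 255 103  87  88  87  86  90
202  88  89  93  92  92  92  98 199 228 229 227 225 227 227 228 227 227 227 228 226 225 197 188 151  72  76  82  74  81  73
205  73  73  76  70  73  75 167 225 228 229 229 226 227 227 227 225 225 215 210 221 219 211 
[... 2803 characters left out ...]
  68  67  69 106 224 225 225 225 225 223 175  85  68  71  68  69  71  65  95 102
277 123 118  92  67  71  70  74  67  71 106  65  67  64 210 226 224 225 223 214 135  73  67  68  69  70  71  66  70 109 110
280 121 124 122 108  70  68  65  68  70  68  71  65 111 207 208 209 177 123  87  67  68  67  70  68  69  68  65  97 110 113
283 123 123 123 121 117  88  68  68  67  68  68  69  68  75  75  80  71  71  73  70  70  65  68  69  70  67  66 115 126 127
286 122 119 124 121 124 122 114  73  66  68  66  67  71  72  70  70  72  69  68  71  71  68  67  68  67  64 101 124 127 127
289 118 118 119 116 118 120 120 118  98  67  69  67  68  68  68  70  63  67  64  71  70  68  71  68  68  64 121 125 123 123
```

The brightness map puts the ring centre at about (325,237) and the bar's mark along (341,232)–(330,247). That gives a bar angle of about −37° and an axis near (.667,.039). I align the tool over it.

Request:
{"api": "move_arm", "payload": {"series": [5, -0.4, 0.75, 1, 0, 0, 0, 5, 0, 0, 1, 0, 0, 9, 5, 0, 0, 1, 0, 0, 9, 5, 0, 0, 0, 0, 0, 9, 5, 0, 0, 0, 0, 0, 9.2]}}

```text
time: 36.25
tool_pos: [0.6623, 0.046, 0.1785]
tcp_rot: [-0.98, -2.983, -0.0]
wrist_force: [0.0, -0.7, -0.3]
width: 0.589
grip_force: 0.0
```

Request:
{"api": "move_arm", "payload": {"series": [5, 0, 0, 3, 0, 0, 0, 5, 0, 0, 3, 0, 0, 0, 5, 0, 0, 1.5, 0, 0, 0, 5, 0, 0, 0, 0, 0, 0]}}

```text
time: 36.75
tool_pos: [0.6618, 0.0448, 0.1026]
tcp_rot: [-0.973, -2.984, 0.001]
wrist_force: [-0.0, -0.2, 0.2]
width: 0.585
grip_force: 0.0
```

```bash
python3 - <<'E'
from h import *
rel([.667,.039,.077],53)
im=read_camera("wrist");cv2.imwrite("pics/wd2.png",im[:,:,::-1])
print([w2px("wrist",[.667+s*.023*.8,.039-s*.023*.6,.094]).round(0) for s in(-1,0,1)])
m=im.astype(int).mean(2).astype(int)
for y in range(150,400,9): print(y," ".join("%3d"%v for v in m[y,200:440:8]))
E
```

```text
pos [0.6618 0.0448 0.1026] yaw 53.9 tilt 0.18 t 36.75 F [-0.  -0.2  0.2] w 0.585 q6 -0.91
shift cm [-0.76 -0.16  2.55] turn z deg 0.8747769751024919
[array([312., 272.]), array([312., 326.]), array([311., 375.])]
150 161 156 167 169 166 170 164 154 157 155 162 164 164 166 164 157 152 162 166 167 114 110 116 109 108 101 100  98  98  99
159 155 170 167 167 165 164 155 161 158 164 163 166 162 163 147 157 163 169 167 160 159 109 106 100  98 103 100  99  97 108
168 170 168 165 162 165 164 156 163 165 166 167 165 155 151 159 167 166 163 162 165 155 129 101  99 101 102  96  97 109 105
177 166 163 162 165 171 157 161 163 164 162 165 150 156 163 168 167 166 208 254 255 181  80  58  47  50  55 100 109 104 104
186 162 163 167 166 161 163 165 165 166 172 233 254 255 255 255 255 255 255 255 255 221  74  80  85  65  67  67  93 104 104
195 162 168 168 168 155 128 184 255 255 255 255 255 254 169  83  80  89  88  95  90  88  91  87 100  96  75  71  78 102 103
204 171 173  80  69  69  68 114  80  87  87  97  93  94  99  94  90 122  93  89  91  93  91  89  96  95  92  73  67 101  98
213 113  86  92  95
[... 1884 characters left out ...]
 120 232 233  88  77  76  72 163 230 228  79  72  73  56  56  57 175  80  69  76
357  68  69  68  65  76  51  56  77  80  77  78  78  80  71  77  74  68  75  75  74  70  71  72  74  58  61  71  67  72  68
366  68  66  68  69  80  52  77  81  77  77  79  75  77  66  74  73  70  64  75  75  66  74  93 116  60  64  70  66  67  71
375  65  68  68  68  77  54  80  79  81  77  81  76  74  82  75  72  69 121 124 121 123 125 127 118  76  68  66  68  68  65
384  68  69  66  67  67  71 146 170 172 133 125 125 120 122 131 125 123 123 125 127 128 125 123 126 122  72  67  69  70  69
393  68  72  66  66  68 172 173 174 172 155 123 118 129 126 125 123 127 127 125 127 126 126 124 120 122  68  68  66  70  69
```

The bar now stands vertical in the wrist image (mark at column 320) and centred between the fingers. It lies about 9 mm along tool −x. Shift, descend and grip.

Request:
{"api": "move_arm", "payload": {"series": [5, -0.9, 0, 0, 0, 0, 0, 5, 0, 0, 1, 0, 0, 0, 5, 0, 0, 1, 0, 0, 0, 5, 0, 0, 0.3, 0, 0, 0, 5, 0, 0, 0, 0, 0, 0]}}

```text
time: 37.42
tool_pos: [0.67, 0.0382, 0.0803]
tcp_rot: [-0.976, -2.985, 0.001]
wrist_force: [0.3, -0.0, 0.2]
width: 0.591
grip_force: 0.0
```

Request:
{"api": "move_arm", "payload": {"series": [0.8, 0, 0, 0, 0, 0, 0, 0.8, 0, 0, 0, 0, 0, 0, 0.8, 0, 0, 0, 0, 0, 0, 0.8, 0, 0, 0, 0, 0, 0, 0.8, 0, 0, 0, 0, 0, 0], "grip_force": 50}}

```text
time: 38.05
tool_pos: [0.6712, 0.0385, 0.0817]
tcp_rot: [0.976, 2.985, 0.001]
wrist_force: [1.6, 2.7, 1.5]
width: 0.15
grip_force: 53.3
```

The bar is gripped at 13 mm. Turn clockwise.

Request:
{"api": "move_arm", "payload": {"series": [0.8, 0, 0, 0, 0, 0, 7, 0.8, 0, 0, 0, 0, 0, 7, 0.8, 0, 0, 0, 0, 0, 7, 0.8, 0, 0, 0, 0, 0, 7, 0.8, 0, 0, 0, 0, 0, 7]}}

```text
time: 38.67
tool_pos: [0.6708, 0.0382, 0.0817]
tcp_rot: [1.834, 2.551, 0.0]
wrist_force: [-1.5, 2.4, 2.3]
width: 0.15
grip_force: 53.3
```

Request:
{"api": "move_arm", "payload": {"series": [0.8, 0, 0, 0, 0, 0, 7, 0.8, 0, 0, 0, 0, 0, 7, 0.8, 0, 0, 0, 0, 0, 7, 0.8, 0, 0, 0, 0, 0, 5, 0.8, 0, 0, 0, 0, 0, 0]}}

```text
time: 39.3
tool_pos: [0.6705, 0.0382, 0.0817]
tcp_rot: [-2.356, -2.078, 0.0]
wrist_force: [-2.8, 1.2, 5.5]
width: 0.148
grip_force: 53.6
```

```bash
python3 - <<'E'
from h import *
rel([.67,.0385,.08],-10);print(read_state()["torque"])
E
```

```text
pos [0.6705 0.0382 0.0817] yaw -7.2 tilt 0.01 t 39.3 F [-2.8  1.2  5.5] w 0.148 q6 0.14
shift cm [ 0.02 -0.05  0.17] turn z deg 2.8473640133281606
[ 0.13341822  0.30362083 -0.01774083]
```

Turned 61°, so the dial is at about 1.2 rad. Let go, rise and check.

Request:
{"api": "move_arm", "payload": {"series": [4, 0, 0, 0, 0, 0, 0, 5, 0, 0, 0, 0, 0, 0, 5, 0, 0, 0, 0, 0, 0, 5, 0, 0, -3, 0, 0, 0, 5, 0, 0, -5, 0, 0, 0]}}

```text
time: 39.92
tool_pos: [0.6683, 0.0381, 0.1586]
tcp_rot: [-2.353, -2.075, 0.008]
wrist_force: [0.3, -0.2, -0.2]
width: 0.583
grip_force: 0.0
```

Request:
{"api": "move_arm", "payload": {"series": [5, 0, 0, -4, 0, 0, 0, 5, 0, 0, 0, 0, 0, 0]}}

```text
time: 40.17
tool_pos: [0.6737, 0.0382, 0.2065]
tcp_rot: [2.352, 2.074, 0.011]
wrist_force: [-0.0, -0.2, -0.9]
width: 0.584
grip_force: 0.0
```

```bash
python3 - <<'E'
from h import *
rel([.67,.0385,.08],-10)
im=read_camera("wrist");cv2.imwrite("pics/wd3.png",im[:,:,::-1])
u,v=w2px("wrist",[.669,.0385,.094]);print(u,v)
m=im.astype(int).mean(2);Y,X=np.mgrid[:480,:640]
x0,y0=int(u),int(v)
for y in range(y0-60,y0+70,6): print(y," ".join("%3d"%t for t in m[y,x0-66:x0+72:6]))
E
```

```text
pos [0.6737 0.0382 0.2065] yaw -7.2 tilt 0.53 t 40.175 F [-0.  -0.2 -0.9] w 0.584 q6 0.15
shift cm [-0.04 -0.49 12.65] turn z deg 2.8085491008172596
313.31740985339945 244.37291456082994
184 151 222  97 102 252 184  68 146 196 210 208 227 231 226 156  70  75  77  75  76  74  73  76
190 149 255 101 106  97 255 185 205 210 211 210 208 233 233 234 227  85  73  73  73  75  75  73
196 151 246 106 255 186 211 207 206 208 210 190 187 206 215 232 231 230  87  76  73  72  72  74
202 216  98 101  96 235 229 210 210 106  68  50  46  54  75 200 232 232 229  76  73  74  77  72
208 255 106 255 254 254 223 209  83  67  58  60  59  60  78  77 210 230 229 145  75  75  74  74
214 246 103 102 175 254 223 144  67  65  57  82 203  66  75  77  76 230 230 226  75  77  78  77
220  98 102 100 249 255 241  72  65  63  57  83 205  68  76  72  75 208 231 232  76  75  78  72
226 101 100 101 253 254 253  77  63  66  61  80 225  68  75  74  71 162 231 233  77  77  76  93
232 101 101  98 247 254 254  74  73  68  58  80 233  71  78  74  74 148 231 232  78  75  74 127
238 101 100  99 195 254 254  75  74  62  60  71  
[... 498 characters left out ...]
  74  76  77  80 122 123 127
274 164 113  94 101  97  98  98  98  71  73  75  71  75  73  76  79  77  77  77 118 123 120 129
280 176 174 171 163 114  93  98  99  83  74  72  73  77  79  75  74  74  76  73 118 121 120 127
286 174 175 170 172 178 168 160 102  94  72  76  77  74  76  77  77  75  75 111 117 120 123 131
292 130 164 169 175 178 168 172 178 171 156  86  73  73  77  75  77  75  74 120 115 120 123 129
298  58 127 168 177 177 169 168 180 174 172 170 170 152  86  75  73  79 126 149 123 120 125 129
304  57 116 171 175 175 174 170 180 175 171 172 172 173 176 171 144 100 171 165 165 156 162 144
310  58 105 172 168 173 177 172 180 176 171 175 168 176 177 173 170 172 175 169 167 160 175 173
```

The bar stayed put after release: its mark is still parallel to the tool's turned axis, so the dial is at about 1.2 rad. The lid is flat, the jars are inside, and the robot is clear. Handing in.

```bash
python3 -c "
from workcell import *
print(finish_job())"
```

```text
the job is handed in; nothing more can be done
None
```

I handed the job in: the three white-capped jars stand apart on the pot floor, the lid is flat on the rim, the dial is clicked over to about 1.2 rad, and the cup and dropper were left where they stood; no verdict came back.

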